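# Lock the squeeze cap onto the storage jar

### The job

Close the open storage jar with its squeeze cap: pinch the cap's two tabs together, lift the cap by them, fit it into the jar's mouth and press it down by feel until the springy seal is well squeezed, without jamming it hard against the rim. Then let the tabs spring out so that they catch under the rim and the cap stays locked down when you take your hand away. Do not shove or tip the jar, and leave the other things where they are.

Things in the scene. Friction and masses are not known exactly. Their poses are not given: they have to be found in the camera images.
- jar: Open round white stoneware jar, loose, about 0.85 kg, 100 mm across. Origin: centre of its underside, z up. A steel collar, 95 mm across, sits on its neck; a black rubber seal ring stands on the collar.
- jar_neck (a point): Top of the jar's own neck on its axis, 84 mm above the jar's origin, fixed to the jar. The collar's inward lip is the mouth: bore 63 mm, 5 mm thick, hollow beneath. The collar has been screwed up or down by hand: the top of its lip lies anywhere from 5 to 25 mm above this point. That height is not reported and must be felt or seen. It holds against a 25 N push.
- seal (a joint): Compression in m of the seal ring (84 mm outside, 74 mm inside). 0 = free, standing 7.5 mm above the lip's top. It pushes back 1.5 N per mm and is flat at 7.5 mm (11 N), where the cap's flange meets the hard lip. From 5 mm (7.5 N) on, the latch feet are below the lip and can spring out; a locked cap keeps it at about 4.3 mm. Over 25 N would damage it.
- cap: Loose cap, 0.11 kg, standing on its plug. Origin: centre of the plug's underside, z up. White plug 59 mm across with tapered nose, z = 0 to 16 mm; pale wooden flange 88 mm across, z = 16 to 20 mm; on it two upright steel tabs, z = 21 to 46 mm, 26 mm wide along the cap's x, facing each other along its y. Each tab has a latch foot at z = 4 to 8 mm beside the plug.
- cap_grip (a point): Point on the cap's axis half way up the tabs, 35.5 mm above the cap's origin; axes as the cap's. The tabs are gripped across y: outer faces 48 mm apart free, 36 mm pinched.
- tab_l (a joint): Inward travel in m of the tab on the cap's +y side: 0 = sprung fully out, 0.006 = pinched to its stop. Spring 4 N at 0, 10 N at 0.006. Its latch foot reaches 35 mm from the cap's axis when out (too wide for the mouth), 29 mm when pinched (passes).
- tab_r (a joint): Inward travel in m of the tab on the cap's -y side, otherwise like tab_l.
- glass_1: Clear drinking glass, 80 mm across, 92 mm tall, loose bystander, to be left alone. Origin: centre of its underside.
- apple_1: Green apple, 76 mm, loose bystander, to be left alone. Origin: centre of its underside.
- orange_1: Orange, 80 mm, loose bystander, to be left alone. Origin: centre of its underside.
- keys_1: Bunch of keys, 80 x 115 x 8 mm, loose bystander, to be left alone. Origin: centre of its underside.
- spice_jar_2: Spice jar, 45 mm across, 106 mm tall, loose bystander, to be left alone. Origin: centre of its underside.
- lemon_1: Lemon, 77 x 52 x 53 mm, loose bystander, to be left alone. Origin: centre of its underside.
Things that resemble listed ones, but are neither listed nor needed, are in the scene too. Leave any purple look-alike of the cap alone.

How it is judged:
On the way, in this order (a step that is already met when the one before it is completed fails the run):
1. the cap is lifted clear of the worktop by its pinched tabs (value of joint each of tab_l, tab_r above 0.004 m and height (world z) of cap above 0.03 m and contact force between cap and the fingers above 1 N), for 0.2 s.
2. with both tabs still pinched the cap is in the mouth and squeezes the seal by more than 4 mm (value of joint each of tab_l, tab_r, seal above 0.004 m and horizontal distance between cap and jar below 0.005 m), for 0.05 s.
At the end, for the whole second after the job is handed in: The cap is locked on the upright jar and at rest: both tabs sprung out to within 1.5 mm, the seal still squeezed by more than 2.5 mm with nothing pressing on the cap, cap level on the jar (0.06 rad) and centred within 5 mm (value of joint seal above 0.0025 m and value of joint each of tab_l, tab_r below 0.0015 m and horizontal distance between cap and jar below 0.005 m and angle between the z axis of cap and the z axis of jar, either way round below 0.06 rad and z of cap in the frame of jar above 0.06 m and angle between jar's own z axis and vertical below 0.06 rad and linear speed of cap below 0.02 m/s and height (world z) of jar below 0.01 m); the robot touches nothing.
It fails at once if the cap is pressed against the jar with more than 25 N (contact force between cap and jar above 25 N).
It fails at once if the jar is shoved more than 40 mm (distance of jar from where it was at the start of the episode above 0.04 m).
It fails at once if the jar is tipped (angle between jar's own z axis and vertical above 0.2 rad).
It fails at once if another thing is moved by more than 30 mm (distance of any of glass_1, apple_1, orange_1, keys_1, spice_jar_2, lemon_1 from where it was at the start of the episode above 0.03 m).
It also fails if it takes over 45 s, if anything falls off the work surface, if the arm or the gripper's body presses on something with over 40 N, if the wrist force passes 120 N, or if a joint passes its speed limit or range.

### The arm

A 6-joint arm with a two-finger parallel gripper is mounted at the origin on a cart in front of the work surface, level with it; the furniture and walls round the work are solid. World frame = base frame: x ahead of the robot, y to its left, z up, the work surface at z = 0. Lengths are in m, angles in rad, forces in N, time in s.
With the tool pointing down it reaches from about 0.225 to 0.875 m from the base axis. Payload 3.4 kg.
Tool frame: the origin (TCP) lies on the centre line of the jaws, within the pads' length; the fingertips stand 11 mm ahead of it and the grasp point (between the pads) lies 8 mm behind it; z points along the fingers, y is the line along which they close (so a half turn about z gives the same grasp; the last joint's range is limited). The gripper opens to 85 mm and grips with 20 to 120 N. Pads are 22 mm wide; open, the fingers measure 114 mm over their backs; the gripper's body (76 mm by 85 mm) begins 54 mm behind the grasp point. The pads swing forward as they close: fully open they stand 13 mm farther back than shut.
Start: joints at [-1.45, 0.276, 1.505, -0, 1.361, -0.121], TCP at [0.138, -0.558, 0.208] pointing down, gripper open.
Joint ranges: [-2.89, 2.89], [-0.75, 2.08], [0.22, 2.7], [-1.18, 4.32], [0.11, 2.71], [-2.7, 2.7]. Speed limits (rad/s): [2.57, 2.57, 3.14, 3.14, 3.14, 3.14].

### API

Orientations are given as a unit quaternion [w, x, y, z].
In Python, from rig import manip, eyes, job gives the robot as it stands.
- The arm moves only by the tool drive_tool, never from a script. Its argument "rows" is a list of rows, each a list of 3 entries, a list of its own where there are three numbers: the turn, a rotation vector about the world's x, y, z in rad, then the shift along the world's x, y, z in cm, then the finger opening in cm, from 0 to 8.54. A call has 1 to 8 rows; each row shifts and turns the commanded pose from where the row before left it; what a row does not reach is not made up. A row lasts 1/8 s, in which the tool goes at most 62.5 mm and 10.7 degrees, less where a joint would pass 70% of its speed; a pose out of reach is approached as far as the arm can. A call is refused whole if a number of a shift passes 6.25 or a number of a turn 0.188, either way. A call with a gripper value outside its range is refused whole. The fingers move at their own pace and stop on an object; "force" is the grip in N (left out, the last holds). Time passes only in rows, so rows that do not move let the fingers close. It gives the time, the measured TCP pose, the force, the opening and the grip force at its end, in the units of the state.
- manip.get_state(): the state, without advancing time (a new reading comes with each control period).
- eyes.get_image(name): name is "scene" or "top"; returns the picture (400x640x3 uint8, red, green, blue); there is no depth.
- eyes.get_calibration(name): a dict with "camera_matrix" (3x3 intrinsics, pixels), "view" (4x4, takes a point from world to camera coordinates). Camera axes: x right, y up, looking along -z (the intrinsics and any distortion apply to the point x, -y, -z); pixel columns grow to the right and rows downward; lengths in m; the calibration is good to about 2 mm. A picture is of the moment at which its call begins. get_calibration takes no time and is no camera call.
- job.sign_off(): hands the job in; it is judged then, once.
The state is a dict: "clock": time; "qpos": joint angles; "qd": joint speeds; "effort": joint torques, N m; "position": TCP position; "ee_rot": TCP orientation; "contact_force": force on the tool from outside, world axes, zero at the start; "moment": the same for the moment, N m; "width": finger opening in m; "gripper_force": force on a finger pad.
Only numpy, scipy, OpenCV 4.12 (cv2) and the standard library are available. Lean on these libraries where they do the work, as an engineer would, in place of code of your own. Each camera call takes 0.05 s, during which the arm holds its last target. There are 200 camera calls.

## Working session

There is one attempt and no reset: what is moved stays moved. The work goes in short steps, Python scripts to look and compute and a tool call to move; the robot and the scene stay as the last step left them, time stands still between calls to the robot, and variables do not carry over. Pictures are saved under pics/ and viewed, at most 10 in all, crops included, and the job is handed in when it is done.

Besides the shell and the picture viewer there is one more tool, called after ">>>" by a JSON object that holds its "fn" and its "kwargs". drive_tool: Moves the arm, as the interface text tells. Its arguments: {"type":"object","properties":{"rows":{"type":"array"},"force":{"type":"number"}},"required":["rows"]}

```bash
mkdir -p pics
python3 - <<'E'
from rig import manip, eyes
import cv2,numpy as np,json
for n in("scene","top"):
    im=eyes.get_image(n); cv2.imwrite(f"pics/{n}0.png",im[:,:,::-1])
    c=eyes.get_calibration(n); print(n,{k:np.round(np.array(v),4).tolist() for k,v in c.items()})
print(manip.get_state())
E
```

```text
scene {'camera_matrix': [[476.1082, 0.0, 322.295], [0.0, 476.1082, 194.3783], [0.0, 0.0, 1.0]], 'view': [[-0.8916, -0.4528, -0.0076, 0.4693], [0.203, -0.4144, 0.8872, -0.1709], [-0.4049, 0.7894, 0.4614, -1.2199], [0.0, 0.0, 0.0, 1.0]]}
top {'camera_matrix': [[392.6264, 0.0, 316.8333], [0.0, 392.6264, 196.2681], [0.0, 0.0, 1.0]], 'view': [[0.0212, -0.9997, -0.0126, 0.0045], [0.992, 0.0195, 0.1249, -0.5369], [-0.1246, -0.0151, 0.9921, -1.2153], [0.0, 0.0, 0.0, 1.0]]}
{'clock': 0.1, 'qpos': array([-1.44999873e+00,  2.76544924e-01,  1.50600902e+00, -8.96188431e-06,
        1.36069907e+00, -1.21005772e-01]), 'qd': array([ 0.00076313, -0.00281712, -0.00287538,  0.00224316, -0.00241863,
        0.00067173]), 'effort': array([ 1.18275115e-03, -4.17699730e+01, -2.46404743e+01, -2.31650183e-04,
        5.81031956e-03,  3.18973093e-06]), 'position': array([ 0.13761255, -0.55776674,  0.20761774]), 'ee_rot': array([-8.30178372e-04,  9.92699835e-01,  1.20608247e-01, -4.29521965e-06]), 'contact_force': array([-0.08597784,  0.48690088, -0.55595675]), 'moment': array([ 0.02670025, -0.0214692 , -0.00415502]), 'gripper_force': 0.0, 'width': 0.08545222497763814}
```

View pics/scene0.png

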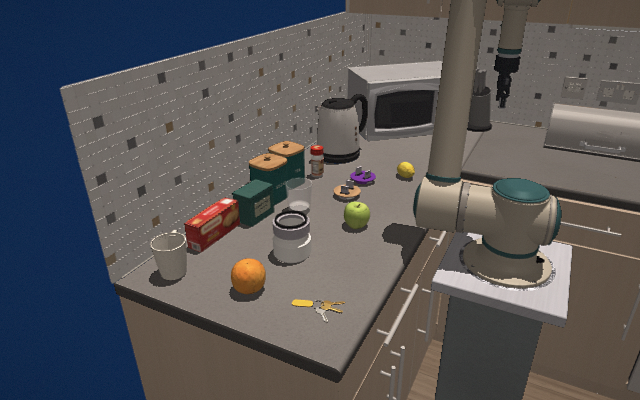

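View pics/top0.png

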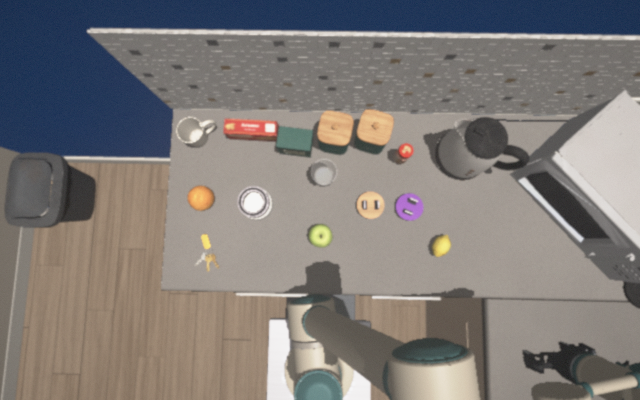

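Candidates for the cap are the pale wooden disc at top (370,205) / scene (347,191) and the purple look-alike at top (409,207) / scene (362,177). I choose the pale wooden one. The jar is at top (254,202) / scene (292,237), and the mug at top (190,130) is not it. I'll check this in one close crop.

```bash
cat > h.py <<'E'
from rig import manip, eyes
import cv2,numpy as np
C={n:eyes.get_calibration(n) for n in("scene","top")}
def ray(n,u,v):
    K=np.array(C[n]["camera_matrix"]);V=np.array(C[n]["view"]);R=V[:3,:3];o=-R.T@V[:3,3]
    d=np.linalg.inv(K)@[u,v,1]; return o,R.T@(d*[1,-1,-1])
def onz(n,u,v,z):
    o,d=ray(n,u,v); return o+d*(z-o[2])/d[2]
def proj(n,p):
    K=np.array(C[n]["camera_matrix"]);V=np.array(C[n]["view"]);q=(V[:3,:3]@p+V[:3,3])*[1,-1,-1];q=K@q;return q[:2]/q[2]
def grab(n):return eyes.get_image(n)[:,:,::-1].copy()
E
python3 - <<'E'
from h import *
t=cv2.imread("pics/top0.png");s=cv2.imread("pics/scene0.png")
a=cv2.resize(t[180:230,345:395],(400,400),interpolation=cv2.INTER_CUBIC)
b=cv2.resize(s[165:215,322:372],(400,400),interpolation=cv2.INTER_CUBIC)
c=cv2.resize(s[205:265,262:322],(300,300),interpolation=cv2.INTER_CUBIC)
cc=np.zeros((200,400,3),np.uint8)
c=cv2.resize(s[205:265,262:322],(200,200),interpolation=cv2.INTER_CUBIC);d=cv2.resize(t[180:230,230:280],(200,200),interpolation=cv2.INTER_CUBIC)
cv2.imwrite("pics/crop0.png",np.vstack([np.hstack([a,b]),np.hstack([c,d,cc])]))
E
```

```text
(no output)
```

View pics/crop0.png

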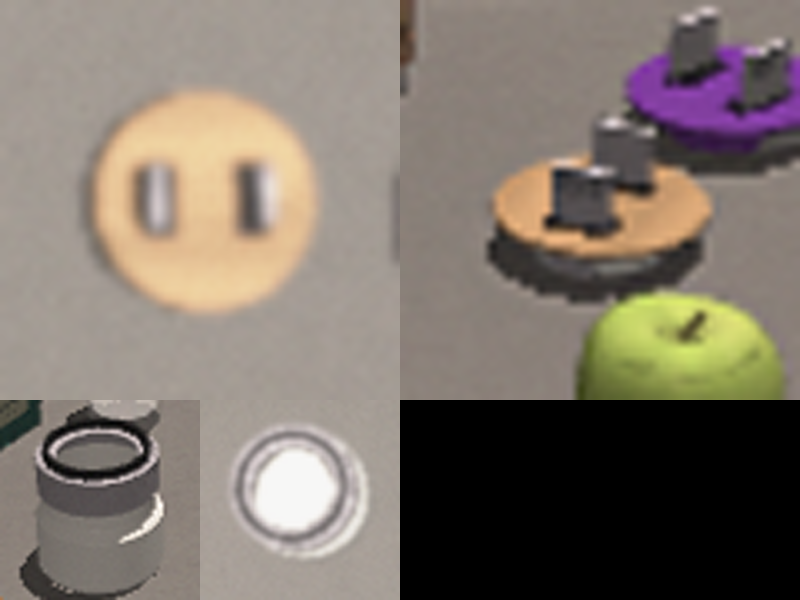

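The crop confirms it: a pale wooden flange on a white plug with two steel tabs set apart along top-image x (world y). The jar shows a black seal ring at about top (252,201) and scene (291,219).

Run:
```python
from h import *
t=cv2.imread("pics/top0.png");s=cv2.imread("pics/scene0.png")
def big(m):
    cs=cv2.findContours(m,cv2.RETR_EXTERNAL,cv2.CHAIN_APPROX_NONE)[0];return max(cs,key=cv2.contourArea)
def tan(im,x0,x1,y0,y1,k=8):
    r=cv2.resize(im[y0:y1,x0:x1],None,fx=k,fy=k,interpolation=cv2.INTER_LINEAR)
    h=cv2.cvtColor(r,cv2.COLOR_BGR2HSV)
    return r,h,k,x0,y0
def back(c,k,x0,y0): return ((c[0]+.5)/k-.5+x0,(c[1]+.5)/k-.5+y0)
r,h,k,x0,y0=tan(t,345,395,180,230)
m=cv2.inRange(h,(8,75,120),(25,255,255));hull=cv2.convexHull(big(m));e=cv2.fitEllipse(hull)
ct=back(e[0],k,x0,y0);print("cap top",ct,e,onz("top",*ct,0.019))
ins=cv2.fillConvexPoly(np.zeros_like(m),hull,255);ins=cv2.erode(ins,np.ones((25,25)))
g=cv2.bitwise_and(cv2.bitwise_not(m),ins)
n,_,st,ce=cv2.connectedComponentsWithStats(g)
P=[]
for i in range(1,n):
    if st[i,4]>800:
        p=back(ce[i],k,x0,y0);w=onz("top",*p,0.040);print("tab",st[i],p,w);P.append(w)
if len(P)==2: d=P[0]-P[1];print("ang of tab line",np.arctan2(d[1],d[0]),np.linalg.norm(d),(P[0]+P[1])/2)
r,h,k,x0,y0=tan(s,330,372,170,210)
m=cv2.inRange(h,(5,80,90),(22,255,255));e=cv2.fitEllipse(cv2.convexHull(big(m)))
cs=back(e[0],k,x0,y0);print("cap scene",cs,e,onz("scene",*cs,0.019))
def tri(a,b):
    o1,d1=ray("top",*a);o2,d2=ray("scene",*b);A=np.stack([d1,-d2],1);l=np.linalg.lstsq(A,o2-o1,rcond=None)[0]
    p,q=o1+d1*l[0],o2+d2*l[1];return (p+q)/2,np.linalg.norm(p-q)
print("tri cap",tri(ct,cs))
# seal
r,h,k,x0,y0=tan(s,262,322,205,245)
m=cv2.inRange(h[:,:,2],0,60);c=big(m);e=cv2.fitEllipse(cv2.convexHull(c));ss=back(e[0],k,x0,y0);print("seal scene",ss,e)
r2,h2,k,x0,y0=tan(t,230,280,180,230)
m2=cv2.inRange(h2[:,:,2],0,140);c=big(m2);e2=cv2.fitEllipse(cv2.convexHull(c));sb=back(e2[0],k,x0,y0);print("seal top",sb,e2)
print("tri seal",tri(sb,ss))
for z in(.095,.105,.115):print(z,onz("top",*sb,z),onz("scene",*ss,z))
cv2.ellipse(r,e,(0,255,0),1);cv2.ellipse(r2,e2,(0,255,0),1)
o=np.zeros((720,500,3),np.uint8);o[:320,:480]=r;o[320:720,:400]=r2
cv2.imwrite("pics/seal.png",cv2.resize(o,(417,600)))
```

```text
cap top (369.84029960632324, 204.69598007202148) ((202.22239685058594, 201.06784057617188), (215.54766845703125, 220.9394989013672), 106.51844787597656) [ 0.51462266 -0.15468689  0.019     ]
tab [ 238  157   48   77 3059] (np.float64(377.21487822817915), np.float64(204.01313746322327)) [ 0.51501002 -0.1753363   0.04      ]
tab [ 138  159   39   78 2584] (np.float64(364.25062886996903), np.float64(204.32440015479875)) [ 0.51321231 -0.13456119  0.04      ]
ang of tab line -1.5267365304470393 0.04081472282521604 [ 0.51411117 -0.15494874  0.04      ]
cap scene (346.74780082702637, 190.3480739593506) ((137.48240661621094, 166.2845916748047), (106.33818054199219, 219.84481811523438), 90.62533569335938) [ 0.51441621 -0.15116509  0.019     ]
tri cap (array([ 0.51535446, -0.15470018,  0.01712316]), np.float64(0.001144354979752726))
seal scene (290.1071376800537, 218.23730087280273) ((228.3571014404297, 109.39840698242188), (172.8057098388672, 255.2777099609375), 88.26168060302734)
seal top (256.9061393737793, 208.1966552734375) ((218.74911499023438, 229.0732421875), (79.87309265136719, 149.5288543701172), 56.294044494628906)
tri seal (array([0.5009954 , 0.20010874, 0.10059702]), np.float64(0.027538796219595683))
0.095 [0.48912933 0.1946415  0.095     ] [0.52014125 0.19486466 0.095     ]
0.105 [0.48821158 0.19296043 0.105     ] [0.51113717 0.20947037 0.105     ]
0.115 [0.48729382 0.19127936 0.115     ] [0.50213308 0.22407607 0.115     ]
```

View pics/seal.png

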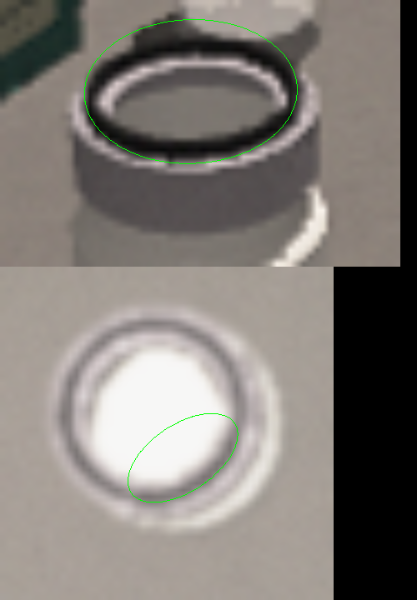

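The green fits are off: the scene mask took in the glass's shadow and the top mask took only a sliver. I'll refit by radial darkest-point sampling around scene (291,220) and top (252.7,200.5).

```bash
cat >> h.py <<'E'
def tri(a,b):
    o1,d1=ray("top",*a);o2,d2=ray("scene",*b);l=np.linalg.lstsq(np.stack([d1,-d2],1),o2-o1,rcond=None)[0]
    p,q=o1+d1*l[0],o2+d2*l[1];return (p+q)/2,np.linalg.norm(p-q)
def ring(im,c,ab,lo,hi):
    g=cv2.cvtColor(im,cv2.COLOR_BGR2GRAY).astype(np.float32);th=np.radians(np.arange(0,360,4))
    rs=np.linspace(lo,hi,60)
    X=c[0]+ab[0]*np.outer(np.cos(th),rs);Y=c[1]+ab[1]*np.outer(np.sin(th),rs)
    v=cv2.remap(g,X.astype(np.float32),Y.astype(np.float32),cv2.INTER_LINEAR)
    w=np.clip(v.min(1,keepdims=True)+25-v,0,None);r=(w*rs).sum(1)/w.sum(1)
    p=np.stack([c[0]+ab[0]*np.cos(th)*r,c[1]+ab[1]*np.sin(th)*r],1).astype(np.float32)
    e=cv2.fitEllipse(p)
    d=np.hypot((p[:,0]-e[0][0])/ab[0],(p[:,1]-e[0][1])/ab[1]);k=abs(d-np.median(d))<.08
    return cv2.fitEllipse(p[k]),k.sum()
E
python3 - <<'E'
from h import *
t=cv2.imread("pics/top0.png");s=cv2.imread("pics/scene0.png")
et=es=None;ct=(252.7,200.5);cs=(290.8,219.7)
for _ in range(3):
    et,nt=ring(t,ct,(13.5,13.5),.75,1.25);es,ns=ring(s,cs,(15,7.6),.75,1.25);ct,cs=et[0],es[0]
print(et,nt,es,ns)
p,gap=tri(ct,cs);print(p,gap)
for z in(.10,.105,.11):print(z,onz("top",*ct,z),onz("scene",*cs,z))
# jar base outline in top? expected ring size
for z in (.09,.10,.11):
    P=np.array([proj("top",[p[0]+.0395*np.cos(a),p[1]+.0395*np.sin(a),z]) for a in np.linspace(0,6.28,40)],np.float32);print(z,cv2.fitEllipse(P))
E
```

```text
((252.40089416503906, 201.10899353027344), (25.71905517578125, 26.41437339782715), 44.813968658447266) 90 ((290.3118896484375, 219.2216796875), (15.68649959564209, 30.58735466003418), 87.02916717529297) 90
[0.51039713 0.20835779 0.1015513 ] 0.0016445832248688796
0.1 [0.509822 0.208261 0.1     ] [0.51264461 0.20624452 0.1       ]
0.105 [0.50927294 0.20735881 0.105     ] [0.5081668  0.21351438 0.105     ]
0.11 [0.50872389 0.20645662 0.11      ] [0.50368898 0.22078425 0.11      ]
0.09 ((252.95852661132812, 201.3445281982422), (25.61136245727539, 26.18643569946289), 50.63875961303711)
0.1 ((252.38113403320312, 200.9730224609375), (25.8216552734375, 26.407072067260742), 50.72052764892578)
0.11 ((251.79396057128906, 200.59523010253906), (26.035425186157227, 26.63146209716797), 50.80202102661133)
```

The jar's seal centre is about (0.510, 0.208) with its mid-height near 0.101. The cap is at (0.514, -0.155), and its tab line is about 2° off world y. Moving over the cap now.

>>> {"fn": "drive_tool", "kwargs": {"rows": [[[0, 0, -0.02], [3.1, 3.4, 0], 6.6], [[0, 0, -0.02], [3.1, 3.4, 0], 6.6], [[0, 0, -0.02], [3.1, 3.4, 0], 6.6], [[0, 0, -0.02], [3.1, 3.4, 0], 6.6], [[0, 0, -0.02], [3.1, 3.4, 0], 6.6], [[0, 0, -0.02], [3.1, 3.4, 0], 6.6], [[0, 0, -0.02], [3.1, 3.4, 0], 6.6], [[0, 0, -0.02], [3.1, 3.4, 0], 6.6]], "force": 40}}

```text
clock: 1.1
position: [0.3864, -0.2849, 0.2082]
ee_rot: [-0.0, 0.999, 0.041, -0.0]
contact_force: [-0.5, -1.0, -0.0]
width: 0.066
gripper_force: 0.0
```

>>> {"fn": "drive_tool", "kwargs": {"rows": [[[0, 0, -0.02], [3.1, 3.4, 0], 6.6], [[0, 0, -0.01], [3.1, 3.4, 0], 6.6], [[0, 0, 0], [3.1, 3.4, 0], 6.6], [[0, 0, 0], [3.1, 3.4, -2], 6.6], [[0, 0, 0], [0.5, -0.4, -3], 6.6], [[0, 0, 0], [0, 0, -3], 6.6], [[0, 0, 0], [0, 0, 0], 6.6], [[0, 0, 0], [0, 0, 0], 6.6]]}}

```text
clock: 2.1
position: [0.5152, -0.1546, 0.1292]
ee_rot: [0.0, 1.0, 0.026, 0.001]
contact_force: [0.5, 0.3, 0.7]
width: 0.0662
gripper_force: 0.0
```

Run:
```python
from h import *
s=manip.get_state();print(s)
t=grab("top");sc=grab("scene")
cv2.imwrite("pics/a.png",np.hstack([cv2.resize(t[165:245,330:410],(400,400),interpolation=cv2.INTER_CUBIC),cv2.resize(sc[140:220,305:385],(400,400),interpolation=cv2.INTER_CUBIC)]))
```

```text
{'clock': 2.1, 'qpos': array([-4.20897450e-01,  2.77352470e-01,  1.71050719e+00, -4.96077869e-05,
        1.15255953e+00,  1.09826183e+00]), 'qd': array([-0.00311251, -0.01397414, -0.01805534, -0.00053622, -0.0028495 ,
       -0.00016906]), 'effort': array([ 1.10544569e-01, -3.83859301e+01, -2.14971471e+01,  6.64444597e-03,
        5.91913727e-02, -1.26253491e-05]), 'position': array([ 0.51520418, -0.15461384,  0.12923479]), 'ee_rot': array([2.73919499e-04, 9.99666288e-01, 2.58257088e-02, 5.19363266e-04]), 'contact_force': array([0.54276997, 0.28162737, 0.73399148]), 'moment': array([ 0.04233921, -0.01009782, -0.03607958]), 'gripper_force': 0.0, 'width': 0.06622670529418238}
```

View pics/a.png

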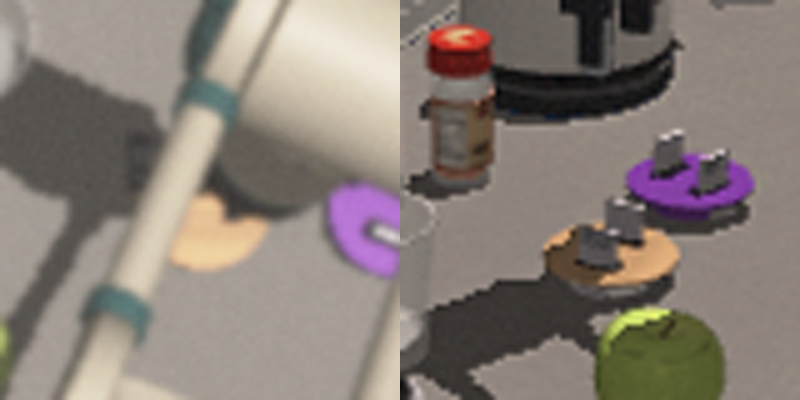

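The picture shows the cap untouched and partly in shadow, but no gripper where I expected it in the scene crop. I'll check the projection and look at the full scene.

Run:
```python
from h import *
print(proj("scene",np.array([.5152,-.1546,.129])),proj("scene",np.array([.5152,-.1546,.118])),proj("scene",np.array([.138,-.558,.208])))
sc=grab("scene");cv2.imwrite("pics/b.png",sc)
```

```text
[347.53851916 158.55203679] [347.47934537 161.77916858] [497.84238692 114.19208722]
```

View pics/b.png

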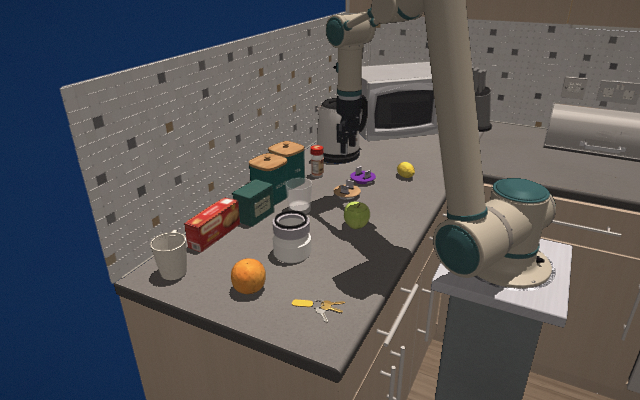

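The gripper is right above the cap with its fingertips near (347,156), so I'm descending.

>>> {"fn": "drive_tool", "kwargs": {"rows": [[[0, 0, 0], [0, 0, -2], 6.6], [[0, 0, 0], [0, 0, -2], 6.6], [[0, 0, 0], [0, 0, -1.5], 6.6], [[0, 0, 0], [0, 0, -1.5], 6.6], [[0, 0, 0], [0, 0, -1], 6.6], [[0, 0, 0], [0, 0, -0.7], 6.6], [[0, 0, 0], [0, 0, 0], 6.6], [[0, 0, 0], [0, 0, 0], 6.6]]}}

```text
clock: 3.25
position: [0.515, -0.1545, 0.0418]
ee_rot: [0.0, 1.0, 0.026, 0.0]
contact_force: [0.4, -0.2, 0.4]
width: 0.0664
gripper_force: 0.0
```

Run:
```python
from h import *
sc=grab("scene");cv2.imwrite("pics/c.png",cv2.resize(sc[130:215,300:400],(800,680)[:1]+(600,),interpolation=cv2.INTER_CUBIC))
```

```text
(no output)
```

View pics/c.png

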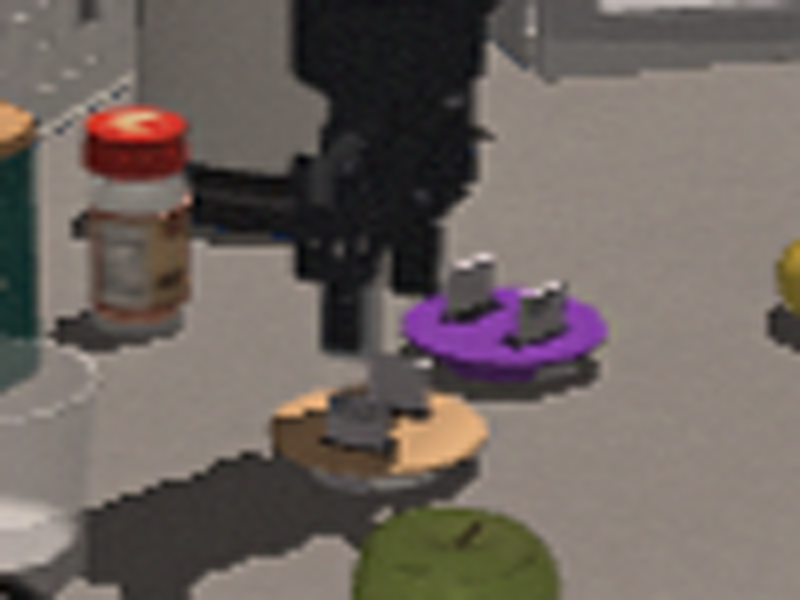

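Run:
```python
from h import *
print(ray("scene",1,1)[0])
for x in(.505,.515,.525):
  for y in(-.122,-.187):
    print(x,y,[np.round(proj("scene",np.array([x,y,z])),1).tolist() for z in(.03,.04,.05)])
# plane y
for u,v in((342.8,179.9),(352,171.5)):
  for y in (-.118,-.122,-.185,-.189):
    o,d=ray("scene",u,v);print(u,v,y,o+d*(y-o[1])/d[1])
```

```text
[-0.04079005  1.10476278  0.71797443]
0.505 -0.122 [[345.7, 191.6], [345.8, 188.8], [345.8, 185.9]]
0.505 -0.187 [[353.9, 183.5], [354.0, 180.7], [354.1, 177.9]]
0.515 -0.122 [[342.8, 191.0], [342.9, 188.2], [342.9, 185.3]]
0.515 -0.187 [[351.1, 182.9], [351.2, 180.1], [351.3, 177.4]]
0.525 -0.122 [[340.0, 190.3], [340.0, 187.5], [340.1, 184.7]]
0.525 -0.187 [[348.4, 182.3], [348.4, 179.5], [348.5, 176.8]]
342.8 179.9 -0.118 [ 0.51387442 -0.118       0.07095054]
342.8 179.9 -0.122 [ 0.51568888 -0.122       0.06883394]
342.8 179.9 -0.185 [ 0.54426668 -0.185       0.03549755]
342.8 179.9 -0.189 [ 0.54608114 -0.189       0.03338095]
352 171.5 -0.118 [ 0.48331585 -0.118       0.10599478]
352 171.5 -0.122 [ 0.48503034 -0.122       0.10399282]
352 171.5 -0.185 [ 0.51203368 -0.185       0.072462  ]
352 171.5 -0.189 [ 0.51374818 -0.189       0.07046004]
```

The finger columns match, but the tips look higher (z about 0.07) than the reported TCP implies. I'll measure again with a difference image before going on.

Run:
```python
from h import *
s0=cv2.imread("pics/scene0.png");st=manip.get_state();sc=grab("scene");print(st["position"],st["clock"])
d=cv2.absdiff(s0,sc).max(2);m=(d>35)&(sc.max(2)<130)
for u in range(334,364): 
    r=np.where(m[130:215,u])[0]+130; print(u,r.min() if len(r) else None,[int(x) for x in r if x>165])
cv2.imwrite("pics/d.png",np.hstack([cv2.resize(sc[140:200,330:370],(400,600),interpolation=cv2.INTER_NEAREST),cv2.resize(s0[140:200,330:370],(400,600),interpolation=cv2.INTER_NEAREST)]))
```

```text
[ 0.5150955  -0.15449744  0.0418723 ] 3.3
334 189 [189, 190, 191, 192, 199, 200, 201, 202, 203, 204, 205, 206, 207, 208]
335 189 [189, 190, 191, 192, 193, 200, 201, 202, 203, 204, 205, 206, 207, 208]
336 130 [189, 190, 191, 192, 193, 200, 201, 202, 203, 204, 205, 206, 207]
337 130 [166, 167, 168, 169, 189, 190, 191, 192, 193, 194, 201, 202, 203, 204, 205, 206, 207]
338 130 [166, 167, 168, 169, 188, 189, 190, 191, 192, 193, 194, 201, 202, 203, 204, 205, 206]
339 130 [166, 167, 168, 169, 188, 189, 190, 191, 192, 193, 194, 195, 202, 203, 204, 205]
340 130 [166, 167, 168, 169, 170, 171, 172, 173, 174, 175, 176, 177, 178, 179, 188, 189, 190, 191, 194, 195, 202, 203, 204, 205]
341 130 [166, 167, 168, 169, 170, 171, 172, 173, 174, 175, 176, 177, 178, 179, 194, 195, 202, 203, 204, 205]
342 130 [166, 167, 168, 169, 170, 171, 172, 173, 174, 175, 176, 177, 178, 179, 180, 185, 194, 195, 202, 203, 204, 205]
343 130 [166, 167, 168, 169, 170, 171, 172, 173, 174, 175, 176, 177, 178, 179, 180, 184, 185, 193, 194, 195, 196, 203, 204, 205, 206]
344 130 [166, 167, 168, 169, 170, 171, 172, 173, 174, 175,
[... 1066 characters left out ...]
171, 202, 203, 204, 205, 206, 207, 208, 209, 210, 211, 212, 213]
355 130 [166, 201, 202, 203, 204, 205, 206, 207, 208, 209, 210, 211, 212, 213]
356 130 [202, 203, 204, 205, 206, 207, 208, 209, 210, 211, 212, 213]
357 130 [202, 203, 204, 205, 206, 207, 208, 209, 210, 211, 212, 213]
358 130 [202, 203, 204, 207, 208, 209, 210, 211, 212, 213, 214]
359 132 [202, 203, 204, 205, 206, 207, 208, 209, 210, 211, 212, 213, 214]
360 132 [202, 203, 204, 205, 206, 207, 208, 209, 210, 211, 212, 213, 214]
361 203 [203, 204, 205, 206, 207, 208, 209, 210, 211, 212, 213, 214]
362 203 [203, 204, 205, 206, 207, 208, 209, 210, 211, 212, 213, 214]
363 203 [203, 204, 205, 206, 207, 208, 209, 210, 211, 212, 213, 214]
```

View pics/d.png

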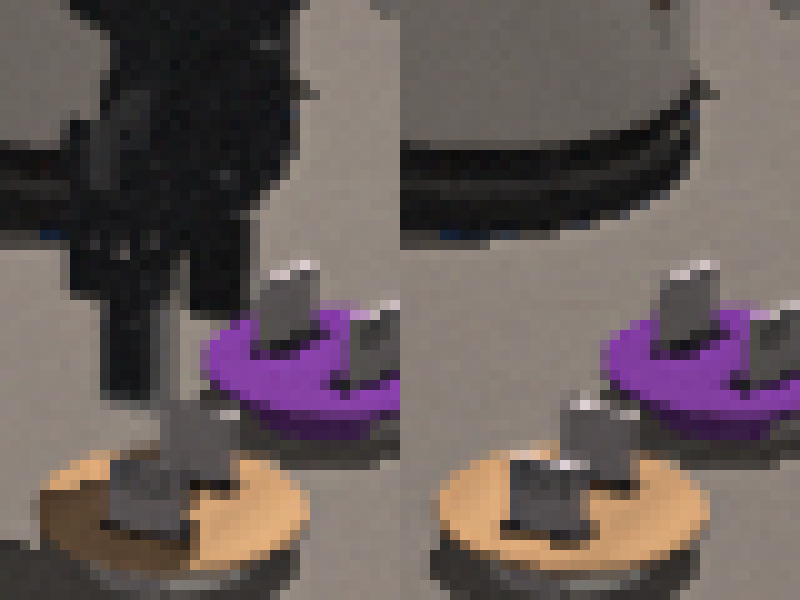

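Left finger tip is at (343,180) and the right at (352,171); columns agree with the TCP but the tips seem about 28 mm higher than stated. I'll descend a bit more and test by closing gently, since a miss would be harmless.

>>> {"fn": "drive_tool", "kwargs": {"rows": [[[0, 0, 0], [0, 0, -0.4], 6.6], [[0, 0, 0], [0, 0, -0.4], 6.6], [[0, 0, 0], [0, 0, 0], 6.6], [[0, 0, 0], [0, 0, 0], 4.2], [[0, 0, 0], [0, 0, 0], 4.2], [[0, 0, 0], [0, 0, 0], 4.2], [[0, 0, 0], [0, 0, 0], 4.2]], "force": 25}}

```text
clock: 4.22
position: [0.5147, -0.1543, 0.0335]
ee_rot: [0.0, 1.0, 0.026, 0.0]
contact_force: [-0.0, -0.5, -0.0]
width: 0.0424
gripper_force: 0.0
```

Run:
```python
from h import *
st=manip.get_state();print(st["position"],st["width"],st["gripper_force"],st["contact_force"])
sc=grab("scene");s0=cv2.imread("pics/scene0.png")
cv2.imwrite("pics/e.png",cv2.resize(sc[140:200,320:380],(600,600),interpolation=cv2.INTER_NEAREST))
```

```text
[ 0.51473765 -0.15430342  0.03349076] 0.04239249309119243 0.0 [-0.01067938 -0.53351835 -0.02378946]
```

View pics/e.png

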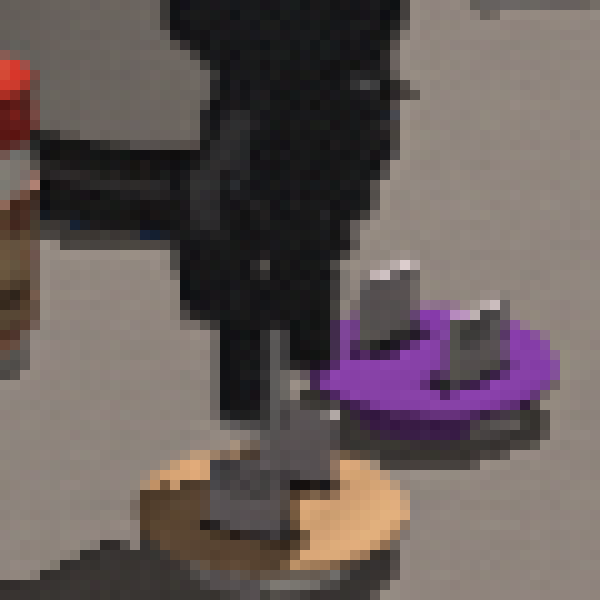

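The fingers closed to 42 mm with no force, so they did miss above the tabs; the tip is at about (344,182), again too high. Opening and going 12 mm lower, watching the force.

>>> {"fn": "drive_tool", "kwargs": {"rows": [[[0, 0, 0], [0, 0, 0], 6.6], [[0, 0, 0], [0, 0, 0], 6.6], [[0, 0, 0], [0, 0, 0], 6.6], [[0, 0, 0], [0, 0, -0.4], 6.6], [[0, 0, 0], [0, 0, -0.4], 6.6], [[0, 0, 0], [0, 0, -0.4], 6.6], [[0, 0, 0], [0, 0, 0], 6.6]]}}

```text
clock: 5.15
position: [0.5143, -0.1541, 0.0209]
ee_rot: [-0.0, 1.0, 0.026, -0.001]
contact_force: [-0.0, 0.1, -0.2]
width: 0.0661
gripper_force: 0.0
```

Run:
```python
from h import *
st=manip.get_state();print(st["position"],st["width"],st["contact_force"],st["moment"])
sc=grab("scene");s0=cv2.imread("pics/scene0.png");e=cv2.cvtColor(sc,cv2.COLOR_BGR2GRAY);g0=cv2.cvtColor(s0,cv2.COLOR_BGR2GRAY)
print("now");print(e[174:198,338:358]);print("before");print(g0[174:198,338:358])
```

```text
[ 0.51431143 -0.15414977  0.02090636] 0.06608669042597119 [-0.0106024   0.14179568 -0.21460713] [ 0.01544584 -0.01150929 -0.02984638]
now
[[ 23  22  23  23  26  25  22  21  29  63  78  20  18  22  19  24  39  76
   58  36]
 [ 36  31  25  24  25  26  27  23  32  64  76  14  22  21  21  22  31  66
   63  41]
 [110  83  38  21  18  20  26  25  60  97  84  27  23  18  18  23  46  97
  100 100]
 [139 132  61  23  25  24  26  52  95 119 136  82  63  23  29  34  64  98
   98  96]
 [137 129  58  20  22  22  33  64  93 117 146 144 130  50  69  84 102  99
   97  98]
 [138 130  58  16  23  15  33  62  86 103 140 127  51  52  46  57  86  97
   94  98]
 [135 130  56  20  26  20  29  61  85  69  92  86  64  58  55  75  39  49
   60  89]
 [137 130  58  20  24  24  31  63  83  68  84  83  88  86 114 170  50  42
   37  36]
 [139 132  61  19  21  21  32  62  85  68  86  85  86  86  83  75  49  52
   48  39]
 [135 128  59  22  21  23  29  63  83  66  82  85  83  83  83  75  54  53
   54  49]
 [135 131  60  19  23  19  31  63  85  68  84  84  84  83  82  68  53  53
   53  53]
 [145 151  88  38  33  31  
[... 2426 characters left out ...]
 163 160
  163 169]
 [179 182 172  72  77  79  81  82  78  84 120 171 166 167 166 162 161 165
  170 174]
 [179 183 164  75  79  82  79  78  78  82 115 163 165 161 158 160 165 169
  173 176]
 [179 166  42  28  64  75  80  78  78  77  66 106 165 158 159 162 171 172
  175 180]
 [180 167  80  76  71  62  65  36  42  57  55  91 162 161 163 168 173 176
  178 177]
 [178 174 179 182 180 178 168  79  74  81 119 165 162 165 171 174 178 179
  176 154]
 [ 88 108 157 169 168 168 175 174 173 166 163 161 162 169 172 174 169 141
  121  49]
 [ 56  79  75  69  88 112 150 147 146 142 141 142 130 127 125 100  71  61
   47  48]
 [ 53  69  85  72  73  80  74  67  74  76  81  92  93  91  91 103  70  47
   48  50]]
```

The finger strip (cols 345-347, rows 178-185) covers the rear tab's left edge. So it is in front, at the right place horizontally but about 28 mm high. Continuing down.

>>> {"fn": "drive_tool", "kwargs": {"rows": [[[0, 0, 0], [0, 0, -0.4], 6.6], [[0, 0, 0], [0, 0, -0.4], 6.6], [[0, 0, 0], [0, 0, -0.3], 6.6], [[0, 0, 0], [0, 0, -0.2], 6.6], [[0, 0, 0], [0, 0, 0], 6.6]]}}

```text
clock: 5.82
position: [0.5146, -0.1543, 0.0082]
ee_rot: [-0.0, 1.0, 0.026, -0.0]
contact_force: [0.1, -0.0, 0.2]
width: 0.0662
gripper_force: 0.0
```

Run:
```python
from h import *
st=manip.get_state();print(st["position"],st["contact_force"],st["moment"])
e=cv2.cvtColor(grab("scene"),cv2.COLOR_BGR2GRAY)
print(e[178:198,338:350])
```

```text
[ 0.51457292 -0.15427538  0.00824141] [ 0.13921852 -0.01278308  0.1849485 ] [ 0.03437013  0.03611822 -0.00583009]
[[ 23  22  25  27  27  25  33  28  30  64  77  15]
 [ 48  36  26  21  23  24  23  22  41  80  77  23]
 [139 109  62  17  25  22  29  44  61  75  91  67]
 [139 132  61  22  20  27  30  65  85  69  87  87]
 [138 131  59  19  23  21  30  64  85  68  85  85]
 [136 130  46  18  20  23  32  63  84  67  84  83]
 [136 131  46  19  24  23  32  65  85  67  86  82]
 [144 152  42  16  23  19  33  62  83  65  83  81]
 [182 172  44  17  23  23  30  66  85  67  79  85]
 [176 167  45  17  20  18  32  62  86  82  62  62]
 [ 65  63  51  27  26  24  28  63  84  82  59  12]
 [ 72  76  80  72  57  43  42  78  82  73  77  55]
 [ 75  74  78  89  87  90  89  87  84  81  75  66]
 [ 73  74  76  85  83  84  83  82  83  83  75  61]
 [ 74  70  29  37  67  81  83  83  81  79  58  42]
 [ 74  74  73  57  52  31  47  41  47  63  38  47]
 [ 72  71  69  73  70  72  73  69  55  54  46  66]
 [ 76  77  72  70  69  70  69  69  67  68  65  66]
 [ 62  88  84  74  77  78  73  71  71  68  67  90]
 [ 57  73  86  75  80  88  82  77  86  89  90 100]]
```

Now the finger occludes the front tab, with its tip at row 189 (z about 0.036), so the real tip offset is about +28 mm at this opening. Going down 5 mm more, then pinching.

>>> {"fn": "drive_tool", "kwargs": {"rows": [[[0, 0, 0], [0, 0, -0.3], 6.6], [[0, 0, 0], [0, 0, -0.2], 6.6], [[0, 0, 0], [0, 0, 0], 3.2], [[0, 0, 0], [0, 0, 0], 3.2], [[0, 0, 0], [0, 0, 0], 3.2], [[0, 0, 0], [0, 0, 0], 3.2], [[0, 0, 0], [0, 0, 0], 3.2]], "force": 40}}

```text
clock: 6.75
position: [0.515, -0.1545, 0.005]
ee_rot: [0.0, 1.0, 0.026, 0.001]
contact_force: [-2.1, 0.7, 10.0]
width: 0.0329
gripper_force: 40.3
```

The grip reads 40 N at 33 mm with 10 N upward, so the tips probably touched the flange while swinging forward. Lifting and checking.

>>> {"fn": "drive_tool", "kwargs": {"rows": [[[0, 0, 0], [0, 0, 0.3], 3.2], [[0, 0, 0], [0, 0, 0.7], 3.2], [[0, 0, 0], [0, 0, 1.5], 3.2], [[0, 0, 0], [0, 0, 2], 3.2], [[0, 0, 0], [0, 0, 3], 3.2], [[0, 0, 0], [0, 0, 3], 3.2], [[0, 0, 0], [0, 0, 3], 3.2], [[0, 0, 0], [0, 0, 0], 3.2]]}}

```text
clock: 7.75
position: [0.5166, -0.1551, 0.1415]
ee_rot: [0.001, 1.0, 0.026, 0.003]
contact_force: [-0.2, 0.5, -1.2]
width: 0.0327
gripper_force: 39.2
```

Run:
```python
from h import *
st=manip.get_state();print(st["position"],st["contact_force"],st["width"],st["gripper_force"])
sc=grab("scene");cv2.imwrite("pics/f.png",cv2.resize(sc[90:210,270:430],(800,600),interpolation=cv2.INTER_CUBIC))
```

```text
[ 0.51661609 -0.15514696  0.14153874] [-0.22025505  0.49474887 -1.21764017] 0.03274177731156489 39.16800141334534
```

View pics/f.png

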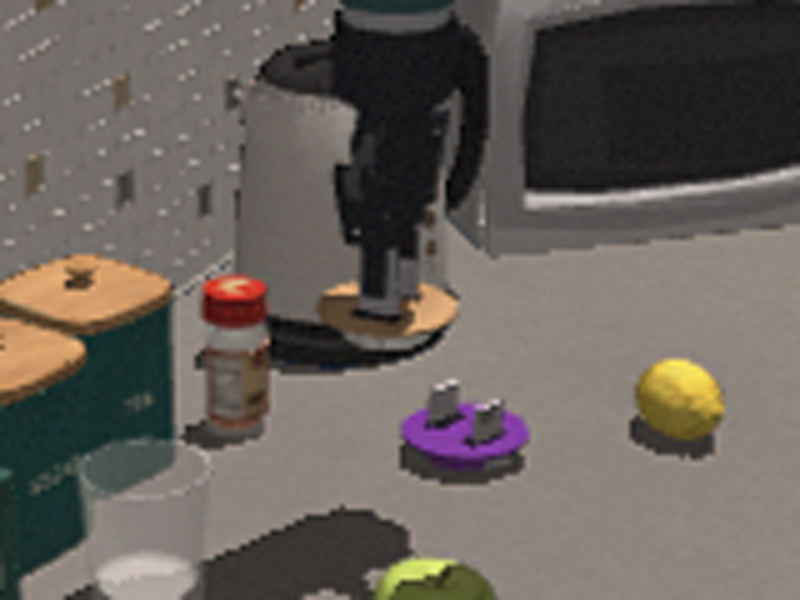

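The cap hangs level from its pinched tabs (flange at scene (348,152), purple look-alike untouched). Carrying it over to the jar.

>>> {"fn": "drive_tool", "kwargs": {"rows": [[[0, 0, 0], [0, 1, 2.5], 3.2], [[0, 0, 0], [0, 3, 2.5], 3.2], [[0, 0, 0], [-0.1, 4, 0], 3.2], [[0, 0, 0], [-0.1, 4, 0], 3.2], [[0, 0, 0], [-0.1, 4, 0], 3.2], [[0, 0, 0], [-0.1, 4, 0], 3.2], [[0, 0, 0], [-0.1, 4, 0], 3.2], [[0, 0, 0], [-0.1, 4, 0], 3.2]]}}

```text
clock: 8.8
position: [0.5075, 0.1269, 0.1869]
ee_rot: [0.0, 1.0, 0.026, -0.002]
contact_force: [1.4, -0.2, -0.4]
width: 0.0329
gripper_force: 39.2
```

>>> {"fn": "drive_tool", "kwargs": {"rows": [[[0, 0, 0], [0, 4, 0], 3.2], [[0, 0, 0], [0, 3, 0], 3.2], [[0, 0, 0], [0, 1.2, 0], 3.2], [[0, 0, 0], [0, 0, 0], 3.2], [[0, 0, 0], [0, 0, 0], 3.2]]}}

```text
clock: 9.43
position: [0.5085, 0.2065, 0.188]
ee_rot: [0.001, 1.0, 0.025, -0.0]
contact_force: [-1.2, 0.3, -1.2]
width: 0.0327
gripper_force: 39.2
```

```bash
cat >> h.py <<'E'
def flange(im,guess,r=30,k=8):
    x0,y0=int(guess[0])-r,int(guess[1])-r
    b=cv2.resize(im[y0:y0+2*r,x0:x0+2*r],None,fx=k,fy=k,interpolation=cv2.INTER_LINEAR)
    m=cv2.inRange(cv2.cvtColor(b,cv2.COLOR_BGR2HSV),(5,80,60),(22,255,255))
    c=max(cv2.findContours(m,cv2.RETR_EXTERNAL,cv2.CHAIN_APPROX_NONE)[0],key=cv2.contourArea)
    e=cv2.fitEllipse(cv2.convexHull(c));return (e[0][0]+.5)/k-.5+x0,(e[0][1]+.5)/k-.5+y0,e[1][0]/k,e[1][1]/k,e[2]
E
python3 - <<'E'
from h import *
st=manip.get_state();p=st["position"];print(p,st["ee_rot"],st["contact_force"],st["width"])
cap=p-[.0004,0,.005];g=proj("scene",cap+[0,0,.019]);print("pred",g)
sc=grab("scene");cv2.imwrite("pics/g.png",sc);f=flange(sc,g);print("seen",f)
for z in np.array([-.01,-.005,0,.005])+cap[2]+.019:print(z,onz("scene",f[0],f[1],z))
es,n=ring(sc,(290.3,219.2),(15,7.6),.75,1.25);print(es,n)
E
```

```text
[0.50851598 0.20649399 0.1880266 ] [ 5.85322020e-04  9.99674716e-01  2.54938284e-02 -4.30201321e-04] [-1.2131808   0.25093527 -1.16474792] 0.03270932156360785
pred [290.25282636 183.82907285]
seen (289.6087875366211, 184.5393581390381, 16.79176139831543, 35.77840042114258, 87.4189682006836)
0.19202660386755352 [0.51816765 0.19326435 0.1920266 ]
0.19702660386755352 [0.51285384 0.20192965 0.1970266 ]
0.20202660386755353 [0.50754002 0.21059494 0.2020266 ]
0.20702660386755353 [0.50222621 0.21926023 0.2070266 ]
((290.35833740234375, 219.16891479492188), (15.617012023925781, 30.43715476989746), 87.35366821289062) 90
```

Seen and predicted flange agree, and the jar hasn't moved. The cap needs about +2 mm in x and y, so I correct that and descend to just above the seal.

>>> {"fn": "drive_tool", "kwargs": {"rows": [[[0, 0, 0], [0.2, 0.2, 0], 3.2], [[0, 0, 0], [0, 0, -2], 3.2], [[0, 0, 0], [0, 0, -2], 3.2], [[0, 0, 0], [0, 0, -1], 3.2], [[0, 0, 0], [0, 0, -0.5], 3.2], [[0, 0, 0], [0, 0, 0], 3.2], [[0, 0, 0], [0, 0, 0], 3.2]]}}

```text
clock: 10.35
position: [0.5113, 0.2098, 0.1341]
ee_rot: [-0.0, 1.0, 0.026, 0.001]
contact_force: [0.5, -0.3, -0.9]
width: 0.0328
gripper_force: 39.2
```

Run:
```python
from h import *
st=manip.get_state();p=st["position"];print(p,st["ee_rot"],st["contact_force"],st["moment"])
cap=p-[.0004,0,.005];g=proj("scene",cap+[0,0,.019]);print("pred",g)
sc=grab("scene");cv2.imwrite("pics/h.png",sc);f=flange(sc,g);print("seen",f)
j=np.array([.5104,.2084,.1016]);print("col jar model",proj("scene",j),"axis at flange z",proj("scene",[*j[:2],cap[2]+.019]))
```

```text
[0.51125025 0.20981171 0.13410124] [-1.04618340e-04  9.99664666e-01  2.58857872e-02  6.86686951e-04] [ 0.48302191 -0.29025787 -0.94187343] [0.05636633 0.03219853 0.08102959]
pred [289.47048086 203.45929225]
seen (288.84947204589844, 204.15148544311523, 17.83783531188965, 35.035396575927734, 87.36106872558594)
col jar model [290.62065066 219.26244613] axis at flange z [289.91120019 203.25532019]
```

The cap sits roughly 1.5 mm too far in +x/+y by both the camera column and the TCP. Correcting that and descending in careful steps.

>>> {"fn": "drive_tool", "kwargs": {"rows": [[[0, 0, 0], [-0.12, -0.12, -0.5], 3.2], [[0, 0, 0], [0, 0, -0.5], 3.2], [[0, 0, 0], [0, 0, -0.5], 3.2], [[0, 0, 0], [0, 0, -0.2], 3.2], [[0, 0, 0], [0, 0, 0], 3.2]]}}

```text
clock: 11.02
position: [0.5094, 0.2085, 0.1162]
ee_rot: [0.0, 1.0, 0.026, -0.0]
contact_force: [0.2, -0.5, -1.4]
width: 0.0324
gripper_force: 39.2
```

>>> {"fn": "drive_tool", "kwargs": {"rows": [[[0, 0, 0], [0, 0, -0.2], 3.2], [[0, 0, 0], [0, 0, -0.2], 3.2], [[0, 0, 0], [0, 0, 0], 3.2]]}}

```text
clock: 11.4
position: [0.5093, 0.2085, 0.1122]
ee_rot: [0.0, 1.0, 0.026, -0.0]
contact_force: [-0.3, -0.1, -0.6]
width: 0.0324
gripper_force: 39.2
```

>>> {"fn": "drive_tool", "kwargs": {"rows": [[[0, 0, 0], [0.05, 0, -0.2], 3.2], [[0, 0, 0], [0, 0, -0.2], 3.2], [[0, 0, 0], [0, 0, 0], 3.2]]}}

```text
clock: 11.78
position: [0.5098, 0.2084, 0.1082]
ee_rot: [0.0, 1.0, 0.026, -0.0]
contact_force: [0.4, 0.5, -1.3]
width: 0.0332
gripper_force: 39.2
```

>>> {"fn": "drive_tool", "kwargs": {"rows": [[[0, 0, 0], [0, 0, -0.2], 3.2], [[0, 0, 0], [0, 0, -0.2], 3.2], [[0, 0, 0], [0, 0, 0], 3.2]]}}

```text
clock: 12.15
position: [0.5098, 0.2084, 0.1042]
ee_rot: [0.0, 1.0, 0.026, -0.0]
contact_force: [0.1, 0.4, -1.1]
width: 0.0326
gripper_force: 39.2
```

>>> {"fn": "drive_tool", "kwargs": {"rows": [[[0, 0, 0], [0, 0, -0.15], 3.2], [[0, 0, 0], [0, 0, -0.15], 3.2], [[0, 0, 0], [0, 0, 0], 3.2]]}}

```text
clock: 12.52
position: [0.5099, 0.2084, 0.1013]
ee_rot: [0.0, 1.0, 0.026, -0.0]
contact_force: [-0.5, 0.3, -2.1]
width: 0.0328
gripper_force: 39.2
```

>>> {"fn": "drive_tool", "kwargs": {"rows": [[[0, 0, 0], [0, 0, -0.15], 3.2], [[0, 0, 0], [0, 0, -0.15], 3.2], [[0, 0, 0], [0, 0, 0], 3.2]]}}

```text
clock: 12.9
position: [0.5098, 0.2084, 0.0982]
ee_rot: [0.0, 1.0, 0.026, -0.0]
contact_force: [-0.7, -0.3, -1.8]
width: 0.0328
gripper_force: 39.2
```

>>> {"fn": "drive_tool", "kwargs": {"rows": [[[0, 0, 0], [0, 0, -0.15], 3.2], [[0, 0, 0], [0, 0, 0], 3.2]]}}

```text
clock: 13.15
position: [0.5099, 0.2085, 0.0968]
ee_rot: [0.0, 1.0, 0.026, -0.0]
contact_force: [0.4, 0.0, -1.1]
width: 0.0328
gripper_force: 39.2
```

>>> {"fn": "drive_tool", "kwargs": {"rows": [[[0, 0, 0], [0, 0, -0.15], 3.2], [[0, 0, 0], [0, 0, 0], 3.2]]}}

```text
clock: 13.4
position: [0.5101, 0.2085, 0.0956]
ee_rot: [0.0, 1.0, 0.026, 0.0]
contact_force: [-0.8, 0.4, 0.4]
width: 0.0327
gripper_force: 39.5
```

Contact begins at TCP z 0.0956, as predicted for the seal. Pressing in 1 mm steps.

>>> {"fn": "drive_tool", "kwargs": {"rows": [[[0, 0, 0], [0, 0, -0.1], 3.2], [[0, 0, 0], [0, 0, 0], 3.2]]}}

```text
clock: 13.65
position: [0.5101, 0.2085, 0.0946]
ee_rot: [0.0, 1.0, 0.026, 0.0]
contact_force: [-0.5, -0.2, 1.0]
width: 0.0328
gripper_force: 39.8
```

>>> {"fn": "drive_tool", "kwargs": {"rows": [[[0, 0, 0], [0, 0, -0.1], 3.2], [[0, 0, 0], [0, 0, 0], 3.2]]}}

```text
clock: 13.9
position: [0.5101, 0.2085, 0.0937]
ee_rot: [0.0, 1.0, 0.026, 0.0]
contact_force: [-0.8, -0.5, 3.6]
width: 0.0326
gripper_force: 40.1
```

>>> {"fn": "drive_tool", "kwargs": {"rows": [[[0, 0, 0], [0, 0, -0.1], 3.2], [[0, 0, 0], [0, 0, 0], 3.2]]}}

```text
clock: 14.15
position: [0.5101, 0.2085, 0.0927]
ee_rot: [-0.0, 1.0, 0.026, 0.0]
contact_force: [-1.5, -0.5, 4.1]
width: 0.033
gripper_force: 40.4
```

>>> {"fn": "drive_tool", "kwargs": {"rows": [[[0, 0, 0], [0, 0, -0.1], 3.2], [[0, 0, 0], [0, 0, 0], 3.2]]}}

```text
clock: 14.4
position: [0.5102, 0.2085, 0.0917]
ee_rot: [-0.0, 1.0, 0.026, 0.0]
contact_force: [-0.8, -1.1, 5.7]
width: 0.0329
gripper_force: 40.7
```

>>> {"fn": "drive_tool", "kwargs": {"rows": [[[0, 0, 0], [0, 0, -0.1], 3.2], [[0, 0, 0], [0, 0, 0], 3.2]]}}

```text
clock: 14.65
position: [0.5102, 0.2085, 0.0909]
ee_rot: [-0.0, 1.0, 0.026, 0.0]
contact_force: [-1.2, -0.4, 7.0]
width: 0.0331
gripper_force: 41.0
```

>>> {"fn": "drive_tool", "kwargs": {"rows": [[[0, 0, 0], [0, 0, -0.06], 3.2], [[0, 0, 0], [0, 0, 0], 3.2], [[0, 0, 0], [0, 0, 0], 3.2]]}}

```text
clock: 15.02
position: [0.5102, 0.2086, 0.0905]
ee_rot: [-0.0, 1.0, 0.026, 0.0]
contact_force: [-1.9, -1.0, 7.8]
width: 0.0328
gripper_force: 41.2
```

>>> {"fn": "drive_tool", "kwargs": {"rows": [[[0, 0, 0], [0, 0, -0.06], 3.2], [[0, 0, 0], [0, 0, 0], 3.2], [[0, 0, 0], [0, 0, 0], 3.2]]}}

```text
clock: 15.4
position: [0.5102, 0.2085, 0.0901]
ee_rot: [-0.0, 1.0, 0.026, 0.0]
contact_force: [-1.7, -1.0, 8.3]
width: 0.0328
gripper_force: 41.3
```

Run:
```python
from h import *
st=manip.get_state();print(st["position"],st["contact_force"],st["width"])
sc=grab("scene");cap=st["position"]-[.0004,0,.005];g=proj("scene",cap+[0,0,.019]);print(g,flange(sc,g))
st=manip.get_state();print(st["contact_force"])
```

```text
[0.51017813 0.20854584 0.09006065] [-1.65217805 -1.03360003  8.277439  ] 0.03275408936788384
[290.76574183 218.51008674] (290.2899169921875, 219.17602729797363, 18.67331314086914, 34.32645797729492, 86.81501770019531)
[-2.7646848   0.30109921  8.28561804]
```

>>> {"fn": "drive_tool", "kwargs": {"rows": [[[0, 0, 0], [0, 0, -0.05], 3.2], [[0, 0, 0], [0, 0, 0], 3.2], [[0, 0, 0], [0, 0, -0.05], 5.8], [[0, 0, 0], [0, 0, -0.05], 5.8], [[0, 0, 0], [0, 0, 0], 5.8], [[0, 0, 0], [0, 0, 0], 5.8]]}}

```text
clock: 16.2
position: [0.5098, 0.2084, 0.0872]
ee_rot: [0.0, 1.0, 0.026, -0.0]
contact_force: [-0.1, -1.0, -0.3]
width: 0.0581
gripper_force: 0.0
```

Run:
```python
from h import *
st=manip.get_state();print(st["position"],st["contact_force"],st["width"],st["gripper_force"])
sc=grab("scene");cv2.imwrite("pics/k.png",sc);print(flange(sc,(290.3,218.8)))
```

```text
[0.5097793  0.20839864 0.08724306] [-0.10482491 -1.01774711 -0.25576565] 0.05812950816643563 0.0
(290.2605457305908, 218.56019973754883, 18.77616310119629, 34.42182540893555, 86.70359802246094)
```

The flange rose only 0.6 px (about 2 mm, squeeze about 4.1 mm), which matches the locked state at 4.3 mm. Backing straight up.

>>> {"fn": "drive_tool", "kwargs": {"rows": [[[0, 0, 0], [0, 0, 0], 6.4], [[0, 0, 0], [0, 0, 0.5], 6.4], [[0, 0, 0], [0, 0, 1.5], 6.4], [[0, 0, 0], [0, 0, 3], 6.4], [[0, 0, 0], [0, 0, 4], 6.4], [[0, 0, 0], [0, 0, 4], 6.4], [[0, 0, 0], [0, 0, 0], 6.4], [[0, 0, 0], [0, 0, 0], 6.4]]}}

```text
clock: 17.25
position: [0.5096, 0.2084, 0.218]
ee_rot: [0.0, 1.0, 0.026, 0.0]
contact_force: [-0.2, 0.2, -0.4]
width: 0.0642
gripper_force: 0.0
```

Run:
```python
from h import *
st=manip.get_state();print(st["position"],st["contact_force"],st["width"])
sc=grab("scene");cv2.imwrite("pics/l.png",sc);f=flange(sc,(290.3,218.8));print(f)
for z in(.100,.1045,.108):print(z,proj("scene",[.5102,.2085,z]))
g=cv2.cvtColor(sc,cv2.COLOR_BGR2GRAY);print(g[200:222,280:302])
```

```text
[0.5096272  0.20839475 0.21797207] [-0.17947959  0.19316009 -0.3634656 ] 0.0641685627586689
(290.1831455230713, 218.54123306274414, 18.82275390625, 34.49687194824219, 86.94921112060547)
0.1 [290.69254799 219.83863163]
0.1045 [290.6251452  218.31605272]
0.108 [290.57256117 217.12821845]
[[ 40  40  63 110 148 144 141 134 136 140 138 139 141 137 138 140 146 149
  155 152 154 151]
 [ 52  79 123 143 140 139 138 133 135 139 139 140 145 157 164 169 177 177
  179 180 179 174]
 [111 148 144 138 139 140 143 136 134 140 143 159 172 182 186 191 199 205
  202 199 198 195]
 [142 142 139 138 140 139 138 129 131 144 163 179 187 195 198 199 195 197
  198 199 198 197]
 [140 139 141 139 138 138 140 139 134 144 130 157 161 201 200 197 197 197
  196 194 196 196]
 [139 137 138 138 138 139 140 140 131 126  77  76 110 202 202 183 181 196
  172 168 168 169]
 [138 139 139 137 139 144 142 138 123  91  82  82  80  80 101 131 179 197
  198 169 170 169]
 [139 139 141 143 143 141 128  50  67  81  84  86  85  84  82  81  78  75
   94 156 173 170]
 [142 140 139 138 129  48  48  55  69  78  86  85  83  87  86  83  84
[... 533 characters left out ...]
1  24   9  19  45  64  84  81
   79  88 149 174]
 [ 62  67  69  53  66  58  78  74  71  67  84  56  53  46  14  14   1  10
   32  91 177 166]
 [ 70  72  72  58  76  76  69  62  62  59  83  97 153 143  78  80  62  52
   83 146 169 163]
 [ 73  77  89  84  73  68  57  65  66  75  95 145 190 184 174 178 173 148
  176 168 162 170]
 [ 77  78  85  83  85  85  85  85  83  73  93 139 179 168 169 171 173 171
  166 163 171 174]
 [ 73  76  87  83  84  81  82  84  85  85  94 138 173 168 171 172 168 166
  162 169 174 178]
 [ 69  62  83  84  85  84  85  84  83  80  92 136 170 167 173 170 165 163
  168 175 179 179]
 [ 55  22  31  45  65  84  85  83  84  88  82  52  28  96 173 166 162 168
  175 179 181 181]]
```

With the hand away, the cap stays at the same height (flange row 218.54), level and centred. Handing in.

```bash
python3 -c "
from rig import job
print(job.sign_off())"
```

```text
the job is handed in; nothing more can be done
None
```

The cap is on the jar and appears locked: after I let go it stayed level and centred, with the seal squeezed about 4 mm as measured from the camera image; I handed the job in at about 17 s, and no verdict came back.

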